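Press a hub sleeve with one turn of the bench press flywheel

TASK

Lay the loose steel sleeve on the two rails of the bench press, between the ram and the hub block, and let go of it. Then take the flywheel by its crank handle and turn it anticlockwise (seen from above) through exactly one revolution, so that the ram, and not your hand, pushes the sleeve into the hub until flush and draws back again. The handle's pin stands in a soft rubber bush, so feel your way round and never force the handle (keep under about 15 newtons), do not overrun, let go with the handle back where it started, and leave the other things on the bench alone.

Things in the scene. Friction and masses are not known exactly. Their poses are not given: they have to be found in the camera images.
- press: Grey bench press, fixed. Origin on the bench under the centre of its housing (160 x 190 mm in x, y; 75 mm high). Base plate 12 mm thick, 170 mm wide in x, from y = +110 to -260 mm. The ram leaves the housing along the press's -y, 50 mm above the bench; its nose, 22 mm across, rests at y = -118 mm. The flywheel lies above the housing.
- nest (a point): Where the sleeve's centre belongs when laid on the rails: midway between ram nose and hub block, at x = 0, y = -153 mm, z = 50 mm of the press, axes as the press; up to 10 mm off along y is all right. The two round rails, at x = +/-9 mm, 8 mm thick, have their tops 35 mm above the bench. The sleeve lies along y.
- hub_mouth (a point): Centre of the mouth of the 37 mm through hole in the aluminium hub block, at y = -188 mm of the press, 50 mm above the bench, in line with the ram. The block is 70 mm wide, 88 mm high and 48 mm thick, behind the mouth towards -y. Flush, the sleeve's centre is 22 mm inside.
- sleeve_center (a point): Centre of the loose plain steel sleeve, a bush 34 mm in diameter and 44 mm long, about 0.15 kg, lying on its side on the bench (centre 17 mm up); its y axis is the sleeve's long axis. Either end may go first.
- handle (a point): Centre of the upright black crank handle, a cylinder 24 mm across and 60 mm long, from 109 to 169 mm above the bench. It spins freely on its own pin, so a gripper need not turn with the wheel. It starts anywhere on its circle except near the ram. It slips out of a weak grip: squeeze it with 25 N or more. Push or pull on it with no more than about 15 N sideways (the squeeze of opposite fingers cancels out).
- wheel_seat (a point): Centre of the housing's top, 75 mm up. The iron flywheel, 190 mm across, lies level, rim top at 105 mm, hub top at 119 mm. Its bearing is bolted in slots: its upright axis is within 22 mm of this point in the press's x and in y, but exactly where is not measured and differs each time. The handle's circle has a radius of 70 mm.
- flywheel (a joint): Flywheel angle in rad, 0 at the start (ram fully back), growing anticlockwise from above; a turn is 6.283. It stays put when left near 0 or 6.283. The wheel weighs about 1.4 kg. Friction is about 3 N at the handle; the ram's return spring adds up to about 7 N in the first half turn, and in the second half drives the wheel onwards, so it must be held back or it runs away.
- give_r (a joint): The handle's pin stands in a rubber bush. This is how far, in m, it is pushed outwards from the flywheel's axis (negative: inwards), 0 unloaded, 1 mm for each 6 N of net force on the handle, springing back. More than 3 mm (18 N) either way wrecks the bush and fails the job.
- give_t (a joint): The same along the handle's circle: how far the pin is pushed anticlockwise of its place on the wheel, in m (negative: clockwise, as when holding the wheel back). Same stiffness; the limit here is 4 mm (24 N) either way.
- ram (a joint): Travel of the ram out of the housing in m: 0 at rest, 0.070 at half a revolution of the flywheel (sleeve flush), 0 again after the whole one.
- tin: Bystander: open aluminium tin, 90 mm wide, 70 mm high. Origin under its centre.
- grease: Bystander: white jar, 60 mm wide, 80 mm high. Origin under its centre.
- wrench: Bystander: steel wrench lying on the bench.
- chainbox: Bystander: small cardboard box, 90 x 60 x 35 mm. Origin under its centre.
Mind the look-alikes: they are no part of the job. Several things look just like the part that bears sleeve_center: the one meant starts farthest to the robot's right.

How it is judged:
By the outcome, as a careful person would: the job done as asked, in the order asked, and still so for the second after the job is handed in, with the robot touching nothing.
It also fails if it takes over 72 s, if anything falls off the work surface, if the arm or the gripper's body presses on something with over 40 N, if the wrist force passes 120 N, or if a joint passes its speed limit or range.

ROBOT

A 6-joint arm with a two-finger parallel gripper is mounted at the origin on the work surface. World frame = base frame: x ahead of the robot, y to its left, z up, the work surface at z = 0. Lengths are in mm, angles in rad, forces in N, time in s.
With the tool pointing down it reaches from about 275 to 750 mm from the base axis. Payload 10.2 kg.
Tool frame: the origin (TCP) lies midway between the tips of the shut fingers; the grasp point (between the pads) lies 19 mm behind it; z points along the fingers, y is the direction in which the jaws open and shut (so a half turn about z gives the same grasp; the last joint's range is limited). The gripper opens to 85 mm and grips with 20 to 120 N. Pads are 22 mm wide; open, the fingers measure 114 mm over their backs; the gripper's body (76 mm by 85 mm) begins 54 mm behind the grasp point. The pads swing forward as they close: fully open they stand 13 mm farther back than shut.
Start: joints at [-1.378, 0.313, 1.498, -0, 1.331, -0.223], TCP at [212.047, -480.278, 231.294] pointing down, gripper open.
Joint ranges: [-2.94, 2.94], [-0.97, 2.17], [0.19, 2.56], [-1.23, 4.37], [0.02, 3.11], [-2.88, 2.88]. Speed limits (rad/s): [2.39, 2.39, 3.01, 3.14, 3.14, 3.14].

INTERFACE

Orientations are given as a unit quaternion [w, x, y, z].
In Python, from rig import sense, optics, ctrl gives the robot as it stands.
- The arm moves only by the tool play_rows, never from a script. Its argument "plan" is a list of rows, each a list of 7 numbers: the shift along the world's x, y, z in mm, then the turn, a rotation vector about the world's x, y, z in rad, then the opening, from -1 (shut) to 1 (fully open), so that 0 is half open. A call has 1 to 5 rows; each row shifts and turns the pose as measured when the row begins; what a row does not reach is not made up. A row lasts 1/12 s, in which the tool goes at most 41.7 mm and 7.16 degrees, less where a joint would pass 70% of its speed; a pose out of reach is approached as far as the arm can. A call is refused whole if a number of a shift passes 41.7 or a number of a turn 0.125, either way. A call with a gripper value outside its range is refused whole. The fingers move at their own pace and stop on an object; "grip_force" is the grip in N (left out, the last holds). Time passes only in rows, so rows that do not move let the fingers close. It gives the time, the measured TCP pose, the force and the opening at its end, in the units of the state.
- sense(): the state, without advancing time (a new reading comes with each control period).
- optics.capture(name): name is "side" or "top"; returns a dict with "img" (384x512x3 uint8, blue, green, red), "fx", "fy", "cx", "cy" (pixels), "world_to_cam" (4x4, takes a point from world to camera coordinates). Camera axes: x right, y up, looking along -z (the intrinsics and any distortion apply to the point x, -y, -z); pixel columns grow to the right and rows downward; lengths in mm; the calibration is good to about 2 mm. A picture is of the moment at which its call begins. There is no depth.
- ctrl.finish_job(): hands the job in, once; it reports no verdict.
The state is a dict: "time_s": time; "joints": joint angles; "dq": joint speeds; "tau": joint torques, N m; "eef_pos": TCP position; "ee_rot": TCP orientation; "force": force on the tool from outside, world axes, zero at the start; "wrist_torque": the same for the moment, N m; "grip_width": opening from 0.0 (shut) to 1.0 (fully open).
Only numpy, scipy, OpenCV 4.12 (cv2) and the standard library are available. Lean on these libraries where they do the work, as an engineer would, in place of code of your own. Each camera call takes 0.05 s, during which the arm holds its last target. There are 200 camera calls.

## Working session

There is one attempt and no reset: what is moved stays moved. The work goes in short steps, Python scripts to look and compute and a tool call to move; the robot and the scene stay as the last step left them, time stands still between calls to the robot, and variables do not carry over. Pictures are saved under pics/ and viewed, about 8 in all and at most 12, crops included, and the job is handed in when it is done.

Besides the shell and the picture viewer there is one more tool, called after "Call:" in YAML: its name, and indented under it one key for each argument. play_rows: Moves the arm, as the interface text tells. Its arguments: {"type":"object","properties":{"plan":{"type":"array"},"grip_force":{"type":"number"}},"required":["plan"]}

```bash
mkdir -p pics
cat > h.py <<'E'
import numpy as np, cv2
from rig import sense, optics, ctrl
def cap(n, save=None):
    c=optics.capture(n)
    if save: cv2.imwrite('pics/'+save+'.png',c['img'])
    return c
def ray(c,u,v):
    M=np.array(c['world_to_cam']); R=M[:3,:3]; t=M[:3,3]
    d=R.T@np.array([(u-c['cx'])/c['fx'],-(v-c['cy'])/c['fy'],-1.]); return -R.T@t,d
def onz(c,u,v,z):
    o,d=ray(c,u,v); return (o+d*(z-o[2])/d[2])[:2].round(1)
def proj(c,p):
    M=np.array(c['world_to_cam']); q=M[:3,:3]@np.array(p)+M[:3,3]
    return np.array([c['cx']+c['fx']*q[0]/-q[2], c['cy']-c['fy']*q[1]/-q[2]]).round(1)
E
python3 - <<'E'
from h import *
s=sense(); print(s)
for n in('top','side'):
    c=cap(n); cv2.imwrite(f'pics/{n}0.png',cv2.resize(c['img'],(800,600))); print(n,{k:v for k,v in c.items() if k!='img'})
E
```

```text
{'time_s': 0.0, 'joints': array([-1.37839709e+00,  3.13484735e-01,  1.49845155e+00,  6.58183699e-06,
        1.33102141e+00, -2.23422222e-01]), 'dq': array([-0.00073214,  0.00103081, -0.00045457,  0.00076332,  0.00064621,
        0.00145274]), 'tau': array([-8.38709657e-04, -4.12260497e+01, -2.59741509e+01, -2.39042110e-04,
        4.16014896e-03,  1.05536725e-05]), 'eef_pos': array([ 211.99678913, -480.00280533,  230.71186578]), 'ee_rot': array([-6.82387065e-04,  9.78464243e-01,  2.06415261e-01,  1.37823108e-05]), 'force': array([ 0.29781756, -0.13244186,  0.15181527]), 'wrist_torque': array([-0.00957934,  0.05050189,  0.00071084]), 'grip_width': 0.9980648292034824}
top {'fx': 468.9288557492376, 'fy': 468.9288557492376, 'cx': 266.3160255316219, 'cy': 197.99580859156669, 'world_to_cam': array([[-5.44535518e-03, -9.99978975e-01, -3.52110997e-03,
         4.19590761e+01],
       [ 9.89755020e-01, -5.89199342e-03,  1.42654422e-01,
        -5.55022454e+02],
       [-1.42672169e-01, -2.70823228e-03,  9.89766295e-01,
        -1.32782973e+03],
       [ 0.00000000e+00,  0.00000000e+00,  0.00000000e+00,
         1.00000000e+00]])}
side {'fx': 426.57213405277594, 'fy': 426.57213405277594, 'cx': 258.83110313755174, 'cy': 190.82546202679717, 'world_to_cam': array([[ 9.84004265e-01, -1.77970667e-01,  7.87703274e-03,
        -5.25429257e+02],
       [ 1.14304833e-01,  6.64673348e-01,  7.38338503e-01,
        -1.45226123e+02],
       [-1.36638250e-01, -7.25627853e-01,  6.74384317e-01,
        -1.21789630e+03],
       [ 0.00000000e+00,  0.00000000e+00,  0.00000000e+00,
         1.00000000e+00]])}
```

View pics/top0.png

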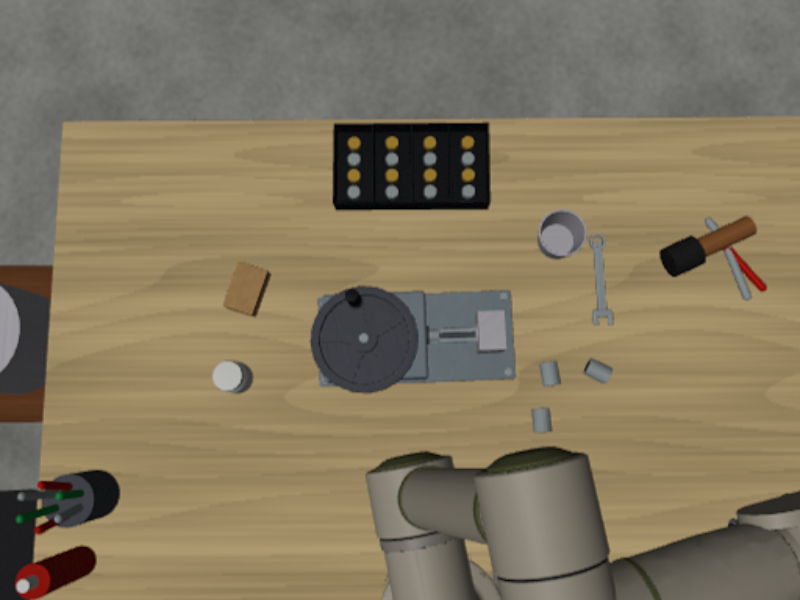

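View pics/side0.png

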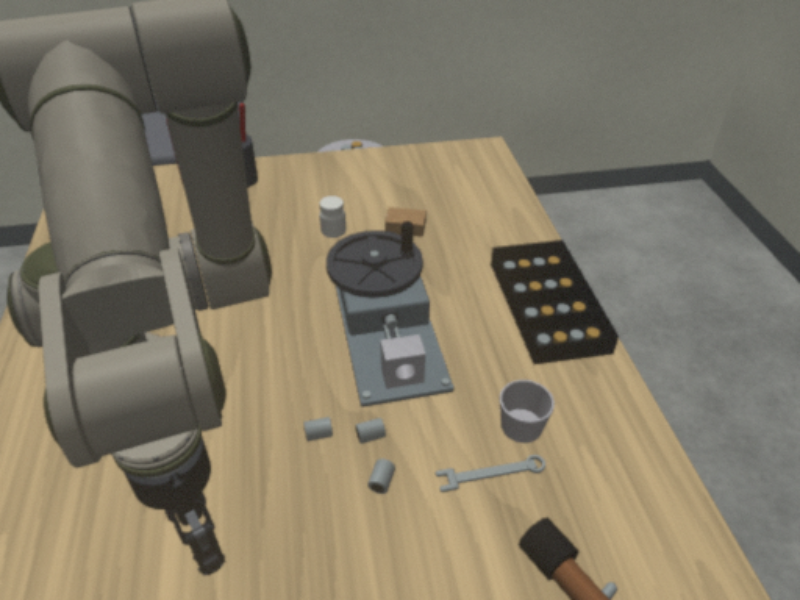

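Run:
```python
from h import *
c=cap('top','t1'); im=c['img']; hsv=cv2.cvtColor(im,cv2.COLOR_BGR2HSV)
m=((hsv[...,1]<75)).astype(np.uint8)*255
m[:120]=0; m[295:]=0; m[:,:150]=0; m[:,420:]=0
cs,_=cv2.findContours(m,cv2.RETR_EXTERNAL,cv2.CHAIN_APPROX_NONE)
for k in cs:
    if cv2.contourArea(k)<60: continue
    (u,v),(w,h),a=cv2.minAreaRect(k); b=cv2.boxPoints(((u,v),(w,h),a))
    print(round(u,1),round(v,1),round(w,1),round(h,1),round(a,1),'area',cv2.contourArea(k),'z17',onz(c,u,v,17),'box',[list(onz(c,*p,17)) for p in b])
big=max(cs,key=cv2.contourArea); 
print(cv2.approxPolyDP(big,3,True)[:,0].tolist())
cr=cv2.resize(im[165:290,190:400],(0,0),fx=3.8,fy=3.8,interpolation=cv2.INTER_CUBIC); cv2.imwrite('pics/crop1.png',cr)
```

```text
346.0 268.5 15.0 12.0 90.0 area 162.0 z17 [ 350.5 -191.2] box [[np.float64(372.2), np.float64(-174.4)], [np.float64(372.0), np.float64(-209.3)], [np.float64(328.9), np.float64(-207.9)], [np.float64(329.1), np.float64(-173.2)]]
351.4 238.6 15.9 11.6 78.7 area 160.0 z17 [ 436.9 -209.6] box [[np.float64(456.5), np.float64(-189.0)], [np.float64(463.0), np.float64(-222.5)], [np.float64(417.4), np.float64(-230.1)], [np.float64(411.0), np.float64(-196.8)]]
155.5 241.0 20.0 11.0 90.0 area 171.0 z17 [433.2 364.2] box [[np.float64(462.6), np.float64(381.2)], [np.float64(462.4), np.float64(348.9)], [np.float64(404.0), np.float64(347.3)], [np.float64(404.2), np.float64(379.5)]]
382.7 237.1 16.5 11.2 26.6 area 165.5 z17 [ 440.8 -301.3] box [[np.float64(437.2), np.float64(-272.2)], [np.float64(466.4), np.float64(-288.0)], [np.float64(444.5), np.float64(-330.4)], [np.float64(415.4), np.float64(-314.6)]]
263.3 215.0 68.3 129.3 86.3 area 7423.5 z17 [507.9  48.2] box [[np.float64(598.6), np.float64(246.5)], [np.float64(621.5), np.float64(-138.3)], [np.float64(418.8), np.float64(-146.4)], [np.float64(396.8), np.float64(230.5)]]
384.4 178.5 59.4 13.0 87.7 area 362.0 z17 [ 615.1 -313.5] box [[np.float64(705.1), np.float64(-294.1)], [np.float64(706.5), np.float64(-333.2)], [np.float64(526.7), np.float64(-332.5)], [np.float64(525.4), np.float64(-294.1)]]
359.5 149.0 32.0 31.0 90.0 area 776.0 z17 [ 705.8 -242.3] box [[np.float64(755.8), np.float64(-197.2)], [np.float64(755.2), np.float64(-290.9)], [np.float64(656.4), np.float64(-287.1)], [np.float64(657.0), np.float64(-194.3)]]
262.5 126.5 13.0 99.0 90.0 area 994.5 z17 [777.7  49.2] box [[np.float64(799.1), np.float64(199.6)], [np.float64(797.1), np.float64(-101.2)], [np.float64(756.4), np.float64(-100.4)], [np.float64(758.3), np.float64(199.2)]]
[[203, 191], [199, 223], [205, 247], [236, 251], [253, 244], [329, 242], [325, 185], [272, 188], [229, 183]]
```

View pics/crop1.png

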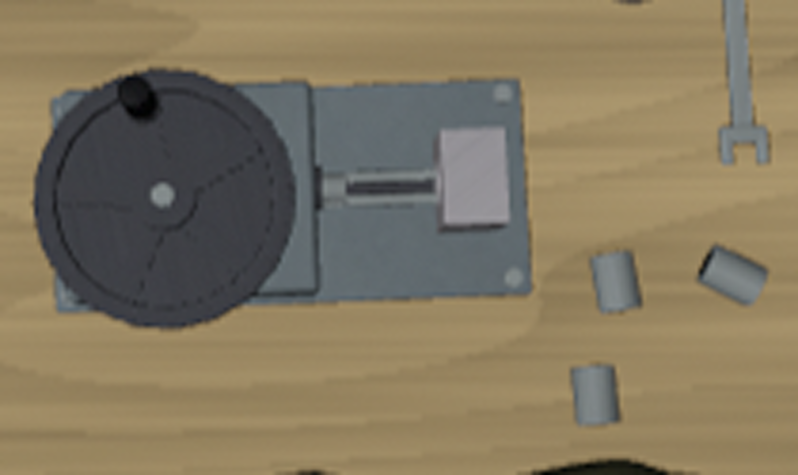

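Run:
```python
from h import *
c=cap('top'); im=c['img']
f=lambda x,y,z: onz(c,x/3.8+190-.4,y/3.8+165-.4,z)
for p in [(520,78),(531,293),(57,311),(52,97)]: print('plate',f(*p,12))
for p in [(440,128),(506,128),(509,222),(440,222)]: print('hub',f(*p,88))
for p in [(310,83),(317,293)]: print('housing corner',f(*p,75))
print('wheel hub',f(162,194,119))
print('handle top',f(133,90,169))
# dark mask for handle and wheel
g=cv2.cvtColor(im,cv2.COLOR_BGR2GRAY)
m=(g<30).astype(np.uint8); m[:165]=0;m[290:]=0;m[:,:190]=0;m[:,400:]=0
ys,xs=np.nonzero(m); print('dark n',len(xs), xs.min(),xs.max(),ys.min(),ys.max(), np.mean(xs),np.mean(ys))
m=(g<85).astype(np.uint8); m[:165]=0;m[252:]=0;m[:,:190]=0;m[:,300:]=0
m=cv2.morphologyEx(m,cv2.MORPH_OPEN,np.ones((5,5)))
k=max(cv2.findContours(m,cv2.RETR_EXTERNAL,cv2.CHAIN_APPROX_NONE)[0],key=cv2.contourArea)
(u,v),r=cv2.minEnclosingCircle(k); e=cv2.fitEllipse(k);print(u,v,r,e,onz(c,*e[0],105),onz(c,u,v,105))
s=cap('side','s1'); print('sidehub', [proj(s,(x,y,119)) for x,y in [tuple(f(162,194,119))]])
cv2.imwrite('pics/crops.png',cv2.resize(s['img'][130:270,190:320],(0,0),fx=4.2,fy=4.2,interpolation=cv2.INTER_CUBIC))
```

```text
plate [ 597.  -140.9]
plate [ 428.5 -145.4]
plate [416.7 220.7]
plate [584.1 226.9]
hub [546.8 -71.2]
hub [ 546.6 -120. ]
hub [ 476.8 -120.6]
hub [477.1 -70. ]
housing corner [583.4  24.7]
housing corner [426.3  20.6]
wheel hub [495.7 132. ]
handle top [563.3 148.7]
dark n 143 204 376 185 289 269.73426573426576 224.82517482517483
232.4213409423828 216.88201904296875 35.186767578125 ((232.95895385742188, 216.89756774902344), (67.21366119384766, 68.39065551757812), 80.36756896972656) [493.7 131. ] [493.7 132.5]
sidehub [array([239.1, 162.3])]
```

View pics/crops.png

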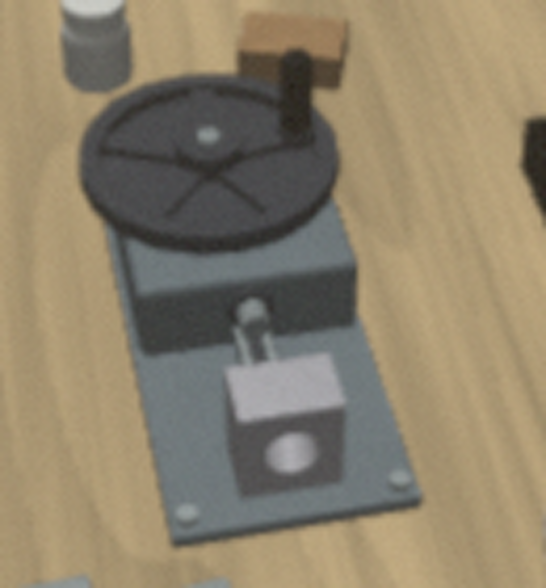

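Call:
play_rows:
  plan:
    - [28,22,-13,0,0,0.085,1]
    - [28,22,-13,0,0,0.085,1]
    - [28,22,-13,0,0,0.085,1]
    - [28,22,-13,0,0,0.085,1]

```text
time_s: 0.58
eef_pos: [323.2, -393.8, 179.2]
ee_rot: [0.003, 0.929, 0.37, -0.0]
force: [-0.4, -1.0, -0.1]
grip_width: 0.998
```

Call:
play_rows:
  plan:
    - [28,22,-13,0,0,0.085,1]
    - [28,22,-13,0,0,0.085,1]
    - [28,22,-13,0,0,0.085,1]
    - [28,22,-13,0,0,0.085,1]
    - [0,0,0,0,0,0,1]

```text
time_s: 1.0
eef_pos: [442.2, -296.0, 122.4]
ee_rot: [0.001, 0.846, 0.532, 0.001]
force: [0.1, 0.1, -1.0]
grip_width: 1.0
```

Run:
```python
from h import *
c=cap('side','s2'); im=cv2.imread('pics/s1.png'); hsv=cv2.cvtColor(im,cv2.COLOR_BGR2HSV)
m=((hsv[...,1]<80)).astype(np.uint8)*255
m[:285]=0;m[325:]=0;m[:,:225]=0;m[:,265:]=0
for k in cv2.findContours(m,cv2.RETR_EXTERNAL,cv2.CHAIN_APPROX_NONE)[0]:
    if cv2.contourArea(k)<60: continue
    (u,v),(w,h),a=cv2.minAreaRect(k); M=cv2.moments(k); print(u,v,w,h,a,onz(c,u,v,17),onz(c,M['m10']/M['m00'],M['m01']/M['m00'],17))
    print([onz(c,*p,17).tolist() for p in cv2.boxPoints(((u,v),(w,h),a))])
i=c['img'][170:384,120:420]; cv2.imwrite('pics/s2c.png',cv2.resize(i,(0,0),fx=2.6,fy=2.6,interpolation=cv2.INTER_CUBIC))
```

```text
243.79312133789062 304.0172424316406 15.227017402648926 24.32608985900879 21.801410675048828 [ 442.5 -296.4] [ 442.5 -296.9]
[[411.3, -314.9], [442.4, -254.6], [474.9, -277.3], [442.6, -335.9]]
```

View pics/s2c.png

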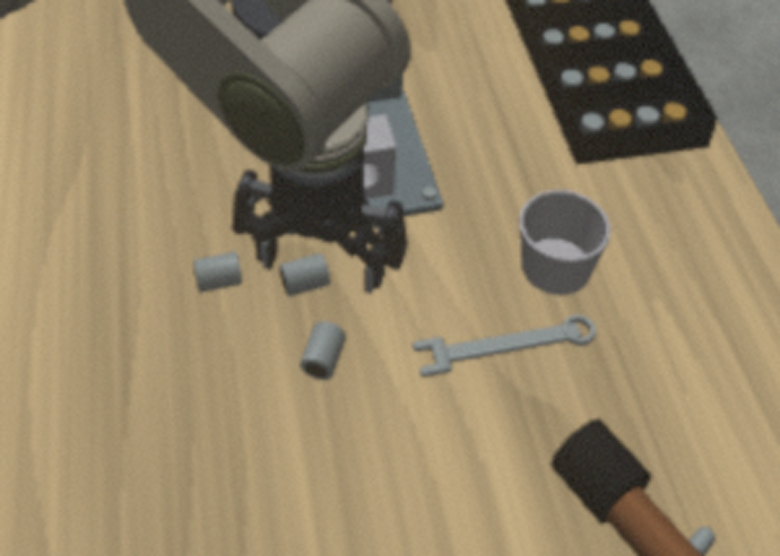

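Call:
play_rows:
  plan:
    - [0,-3,-40,0,0,-0.03,1]
    - [0,0,-40,0,0,0,1]
    - [0,0,-25,0,0,0,1]
    - [0,0,-10,0,0,0,1]
    - [0,0,0,0,0,0,1]

```text
time_s: 1.47
eef_pos: [440.6, -304.0, 6.9]
ee_rot: [0.006, 0.857, 0.516, 0.001]
force: [0.2, -0.1, 0.1]
grip_width: 1.001
```

Call:
play_rows:
  plan:
    - [1,5,-4,0,0,0,1]
    - [0,0,-1,0,0,0,1]
    - [0,0,0,0,0,0,1]

```text
time_s: 1.72
eef_pos: [441.3, -300.7, 3.4]
ee_rot: [0.007, 0.858, 0.514, 0.001]
force: [-0.2, -0.0, -0.4]
grip_width: 1.003
```

Call:
play_rows:
  plan:
    - [0,2,-2,0,0,0,-1]
    - [0,0,0,0,0,0,-1]
    - [0,0,0,0,0,0,-1]
    - [0,0,0,0,0,0,-1]
    - [0,0,0,0,0,0,-1]
  grip_force: 40

```text
time_s: 2.13
eef_pos: [442.5, -300.0, 4.6]
ee_rot: [0.01, 0.858, 0.514, 0.001]
force: [0.9, 0.9, -1.1]
grip_width: 0.384
```

Call:
play_rows:
  plan:
    - [0,0,0,0,0,0,-1]
    - [0,0,0,0,0,0,-1]
    - [0,0,0,0,0,0,-1]
    - [0,0,0,0,0,0,-1]

```text
time_s: 2.47
eef_pos: [442.5, -299.9, 4.5]
ee_rot: [0.01, 0.858, 0.514, 0.001]
force: [-0.2, -0.4, -0.0]
grip_width: 0.384
```

Call:
play_rows:
  plan:
    - [0,0,15,0,0,0,-1]
    - [0,0,35,0,0,0,-1]
    - [0,0,35,0,0,0,-1]
    - [0,10,35,0,0,0,-1]
    - [6,20,15,0,0,0.03,-1]

```text
time_s: 2.88
eef_pos: [444.9, -268.8, 139.7]
ee_rot: [0.004, 0.851, 0.525, -0.0]
force: [0.8, -1.2, -0.7]
grip_width: 0.387
```

Call:
play_rows:
  plan:
    - [9,30,0,0,0,0.06,-1]
    - [9,30,0,0,0,0.07,-1]
    - [9,30,0,0,0,0.07,-1]
    - [9,30,0,0,0,0.07,-1]
    - [9,30,0,0,0,0.07,-1]

```text
time_s: 3.3
eef_pos: [491.5, -116.2, 145.1]
ee_rot: [0.009, 0.747, 0.665, 0.002]
force: [-0.1, 0.0, -2.1]
grip_width: 0.378
```

Call:
play_rows:
  plan:
    - [9,30,0,0,0,0.07,-1]
    - [5,25,0,0,0,0.07,-1]
    - [0,5,0,0,0,0,-1]
    - [0,0,0,0,0,0,-1]

```text
time_s: 3.63
eef_pos: [506.0, -47.8, 144.7]
ee_rot: [0.008, 0.693, 0.721, 0.003]
force: [0.6, -0.6, -1.7]
grip_width: 0.385
```

Call:
play_rows:
  plan:
    - [4,10,-15,0.007,0.016,0,-1]
    - [0,1,-15,0,0,0,-1]
    - [0,0,-5,0,0,0,-1]
    - [0,0,0,0,0,0,-1]

```text
time_s: 3.97
eef_pos: [510.0, -38.9, 108.9]
ee_rot: [0.0, 0.694, 0.72, 0.0]
force: [0.1, -0.2, -2.2]
grip_width: 0.384
```

Run:
```python
from h import *
c=cap('side','s3'); 
s=sense(); p=s['eef_pos'];print(p,proj(c,(p[0],p[1],p[2]+12.5)))
i=c['img'][130:270,190:320]; cv2.imwrite('pics/s3c.png',cv2.resize(i,(0,0),fx=4.2,fy=4.2,interpolation=cv2.INTER_CUBIC))
```

```text
[510.05300056 -39.05342547 109.34749478] [253.2 199.1]
```

View pics/s3c.png

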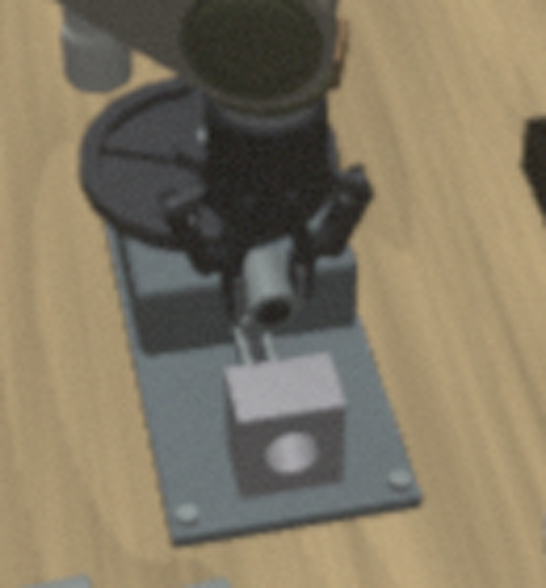

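Run:
```python
from h import *
c=cap('side')
f=lambda p:(proj(c,p)-[190,130])*4.2+2
print('end',[ (dy,f((510+.035*(22-dy),-39-22+dy,121.8))) for dy in(-5,0,5)])
print('hole outer',f((504+.033*236,115-236,50)), f((513,-119.5,50)))
```

```text
end [(-5, array([275.84, 320.36])), (0, array([274.16, 315.32])), (5, array([272.48, 309.86]))]
hole outer [291.38 457.7 ] [292.64 455.6 ]
```

Call:
play_rows:
  plan:
    - [0,-1,-25,0,0,0,-1]
    - [0,-1,-25,0,0,0,-1]
    - [0,0,-10,0,0,0,-1]
    - [0,0,0,0,0,0,-1]

```text
time_s: 4.4
eef_pos: [512.6, -44.0, 52.3]
ee_rot: [0.005, 0.696, 0.718, 0.002]
force: [-0.1, -0.6, -1.5]
grip_width: 0.386
```

Call:
play_rows:
  plan:
    - [-2.5,5,0,0.004,0.01,0,-1]
    - [0,0,-3,0,0,0,-1]
    - [0,0,-4,0,0,0,-1]
    - [0,0,0,0,0,0,-1]

```text
time_s: 4.73
eef_pos: [511.6, -39.3, 48.5]
ee_rot: [0.002, 0.696, 0.718, 0.001]
force: [-0.7, 0.5, -0.9]
grip_width: 0.386
```

Call:
play_rows:
  plan:
    - [-1.5,1,-4,0,0,0,-1]
    - [0,0,-4,0,0.003,0,-1]
    - [0,0,-3,0,0,0,-1]
    - [0,0,0,0,0,0,-1]

```text
time_s: 5.07
eef_pos: [510.7, -38.3, 37.8]
ee_rot: [0.002, 0.696, 0.718, 0.001]
force: [0.5, -0.4, -1.6]
grip_width: 0.384
```

Call:
play_rows:
  plan:
    - [0,0,-1,0,0,0,-1]
    - [0,0,0,0,0,0,-1]

```text
time_s: 5.23
eef_pos: [510.8, -38.3, 37.8]
ee_rot: [0.002, 0.696, 0.718, 0.001]
force: [-2.3, -0.1, -0.7]
grip_width: 0.383
```

Call:
play_rows:
  plan:
    - [0,0,-1,0,0,0,-1]
    - [0,0,0,0,0,0,-1]

```text
time_s: 5.4
eef_pos: [510.9, -38.3, 37.8]
ee_rot: [0.002, 0.696, 0.718, 0.0]
force: [-1.2, -0.2, -0.8]
grip_width: 0.38
```

Call:
play_rows:
  plan:
    - [-1.5,0,-1.5,0,0,0,-1]
    - [0,0,0,0,0,0,-1]

```text
time_s: 5.57
eef_pos: [510.6, -38.4, 37.6]
ee_rot: [0.003, 0.696, 0.718, 0.002]
force: [-2.7, -0.1, -0.7]
grip_width: 0.379
```

Call:
play_rows:
  plan:
    - [-2,0,0,0,0,0,-1]
    - [0,0,-1.5,0,0,0,-1]
    - [0,0,0,0,0,0,-1]

```text
time_s: 5.82
eef_pos: [510.3, -38.8, 37.8]
ee_rot: [0.006, 0.696, 0.718, 0.003]
force: [-0.6, -0.1, -2.1]
grip_width: 0.383
```

Call:
play_rows:
  plan:
    - [-0.5,0.5,-2,0.004,0.012,0,-1]
    - [0,0,0,0,0,0,-1]

```text
time_s: 5.98
eef_pos: [510.4, -38.7, 37.6]
ee_rot: [0.001, 0.696, 0.718, 0.001]
force: [-1.4, 0.4, 0.0]
grip_width: 0.384
```

Call:
play_rows:
  plan:
    - [0,0,-2.5,0,0,0,-1]
    - [0,0,0,0,0,0,-1]

```text
time_s: 6.15
eef_pos: [510.5, -38.7, 37.7]
ee_rot: [0.001, 0.696, 0.718, 0.0]
force: [0.1, -0.5, -0.6]
grip_width: 0.383
```

Call:
play_rows:
  plan:
    - [0,0,0,0,0,0,0]
    - [0,0,0,0,0,0,0.2]
    - [0,0,0,0,0,0,0.4]
    - [0,0,0,0,0,0,0.6]
    - [0,0,0,0,0,0,0.6]

```text
time_s: 6.57
eef_pos: [510.0, -38.8, 36.6]
ee_rot: [0.0, 0.696, 0.718, 0.0]
force: [-0.3, 0.1, 0.2]
grip_width: 0.802
```

Call:
play_rows:
  plan:
    - [0,0,5,0,0,0,0.6]
    - [0,0,20,0,0,0,0.6]
    - [0,0,40,0,0,0,0.8]
    - [0,0,40,0,0,0,1]
    - [0,0,40,0,0,0,1]

```text
time_s: 6.98
eef_pos: [504.3, -37.3, 179.4]
ee_rot: [-0.008, 0.696, 0.718, -0.004]
force: [1.4, -0.5, -0.1]
grip_width: 1.0
```

Call:
play_rows:
  plan:
    - [5,20,20,0,0,0,1]
    - [8,32,0,0,0,0,1]
    - [8,32,0,0,0,0,1]
    - [8,32,0,0,0,0,1]
    - [0,0,0,0,0,0,1]

```text
time_s: 7.4
eef_pos: [536.9, 81.4, 213.2]
ee_rot: [0.0, 0.698, 0.716, 0.001]
force: [-0.6, 0.1, -0.3]
grip_width: 0.997
```

Run:
```python
from h import *
c=cap('side','s4'); s=sense(); print(s['eef_pos'],s['ee_rot'],s['joints'],s['force'])
f=lambda p:(proj(c,p)-[190,130])*4.2+2
print(f((510,-37-22,50)),f((510,-37,67)))
i=c['img'][130:270,190:320]; cv2.imwrite('pics/s4c.png',cv2.resize(i,(0,0),fx=4.2,fy=4.2,interpolation=cv2.INTER_CUBIC))
```

```text
[536.69068549  79.4726411  213.16620989] [3.36669007e-04 6.97923203e-01 7.16172065e-01 8.13913298e-04] [-6.94153005e-02  3.64618289e-01  1.47421489e+00  8.36659070e-04
  1.30119340e+00 -9.54460263e-02] [-0.01811236 -0.362081    0.24911584]
[272.48 389.66] [266.6  348.92]
```

View pics/s4c.png

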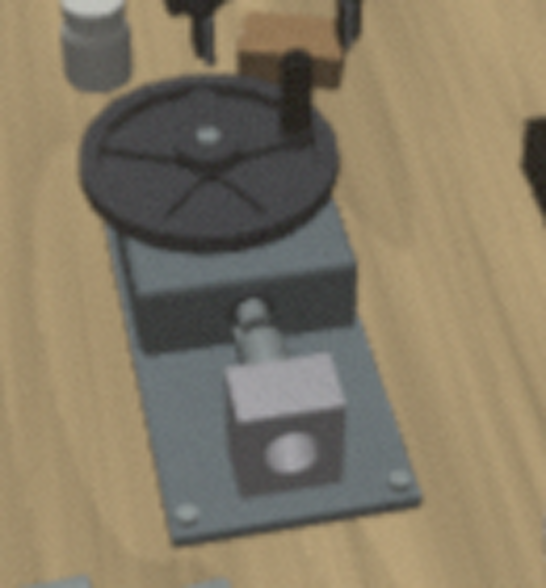

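Run:
```python
from h import *
c=cap('side')
g=lambda u,v,z:onz(c,(u-2)/4.2+190,(v-2)/4.2+130,z)
print('handle',g(296,55,169),g(295.5,97,139),'hub',g(208,134,119))
im=cv2.imread('pics/s4.png'); gr=cv2.cvtColor(im,cv2.COLOR_BGR2GRAY)
for v in (147,150,153,156): print(v,gr[v,252:268])
t=cv2.imread('pics/t1.png'); gt=cv2.cvtColor(t,cv2.COLOR_BGR2GRAY)
print(gt[182:198,217:236])
```

```text
handle [564.  153.5] [562.  143.3] hub [496.2 136.2]
147 [62 66 65 65 56 45 30 37 37 37 38 38 51 61 64 67]
150 [71 68 71 68 58 44 36 38 39 38 39 37 62 75 77 75]
153 [ 47  51  55  57  50  40  37  35  36  42  39  49  97 129 138 137]
156 [ 72  68  67  63  52  42  37  38  36  36  39  41  68  90 120 136]
[[127 126 126 126 128 130 134 137 139 141 141 137 117 119 119 118 119 130
  128]
 [127 127 128 132 139 140 142 140 119 123 119 109  69  72  76  71  76  95
   93]
 [129 131 137 139 121 125 113 106  61  70  61  57  58  55  58  57  60  58
   58]
 [135 137 122 109  73  71  27  20  19  21  35  53  63  63  62  62  61  61
   61]
 [117 110  78  47  46  26  18  20  18  19  16  32  55  66  63  63  63  62
   62]
 [ 73  55  58  57  26  23  22  20  24  22  20  16  37  64  66  65  63  65
   63]
 [ 58  60  62  59  23  28  24  25  23  24  22  20  25  47  53  49  47  48
   48]
 [ 62  63  62  60  23  31  28  28  25  23  24  21   7  19  41  48  47  49
   49]
 [ 62  62  64  60  27  34  31  29  29  24  24  20   4  10  38  54  63  63
   63]
 [ 63  64  55  40  33  28  34  33  31  26  19  12   3   6  30  56  64  62
   61]
 [ 60  48  44  47  53  27  24  27  23  23   5   6   4   5  26  56  63  62
   61]
 [ 42  37  57  65  64  49  11   7  12   9   6   4   4   8  32  45  63  63
   61]
 [ 46  55  64  63  64  61  30   0   5   2   4   3   5  21  42  49  62  60
   62]
 [ 65  63  63  63  64  63  54  28   8   7   7   9  15  29  46  60  61  61
   62]
 [ 64  63  64  64  60  64  62  49  38  29  31  26  31  40  56  62  62  61
   62]
 [ 64  63  63  63  62  63  64  60  58  49  49  46  55  58  63  58  62  62
   63]]
```

Call:
play_rows:
  plan:
    - [9,25,0,0,0,0,1]
    - [9,25,0,0,0,0,1]
    - [6,18,0,0,0,0,1]
    - [0,0,0,0,0,0,1]

```text
time_s: 7.83
eef_pos: [560.7, 143.3, 212.8]
ee_rot: [0.0, 0.701, 0.713, -0.001]
force: [-0.3, -1.4, 0.2]
grip_width: 1.002
```

Call:
play_rows:
  plan:
    - [0,0,-15,0,0,0,1]
    - [0,0,-15,0,0,0,1]
    - [0,0,0,0,0,0,1]

```text
time_s: 8.08
eef_pos: [560.7, 139.7, 182.1]
ee_rot: [0.001, 0.701, 0.713, -0.001]
force: [-0.5, 0.3, -0.6]
grip_width: 0.996
```

Call:
play_rows:
  plan:
    - [2,10,-20,0,0,0,1]
    - [0,0,-20,0,0,0,1]
    - [0,0,-10,0,0,0,1]
    - [0,0,0,0,0,0,1]
    - [0,0,0,0,0,0,1]

```text
time_s: 8.5
eef_pos: [563.3, 143.7, 133.6]
ee_rot: [0.002, 0.704, 0.711, -0.001]
force: [0.6, -0.5, 0.1]
grip_width: 0.997
```

Call:
play_rows:
  plan:
    - [0,6,-3,0,0,0,1]
    - [0,0,0,0,0,0,1]
    - [0,0,0,0,0,0,1]

```text
time_s: 8.75
eef_pos: [564.5, 149.2, 133.4]
ee_rot: [0.003, 0.704, 0.71, 0.0]
force: [0.1, 0.5, 0.4]
grip_width: 0.998
```

Call:
play_rows:
  plan:
    - [-1,0,0,0,0.004,0,0.3]
    - [0,0,0,0,0,0,-0.1]
    - [0,0,0,0,0,0,-0.25]
    - [0,0,0,0,0,0,-0.25]
    - [0,0,0,0,0,0,-0.25]
  grip_force: 30

```text
time_s: 9.17
eef_pos: [564.0, 149.4, 135.2]
ee_rot: [0.002, 0.704, 0.71, -0.0]
force: [0.2, 0.1, -0.5]
grip_width: 0.371
```

Call:
play_rows:
  plan:
    - [0,0,0,0,0,0,-0.32]
    - [0,0,0,0,0,0,-0.32]
    - [0,0,0,0,0,0,-0.32]

```text
time_s: 9.42
eef_pos: [564.0, 149.4, 135.2]
ee_rot: [0.002, 0.704, 0.71, -0.0]
force: [1.1, 0.8, 0.3]
grip_width: 0.34
```

Call:
play_rows:
  plan:
    - [0,0,0,0,0,0,-0.4]
    - [0,0,0,0,0,0,-0.4]
    - [0,0,0,0,0,0,-0.4]

```text
time_s: 9.67
eef_pos: [564.0, 149.4, 135.2]
ee_rot: [0.002, 0.704, 0.71, -0.0]
force: [-0.6, -0.5, 1.1]
grip_width: 0.3
```

Call:
play_rows:
  plan:
    - [0,0,0,0,0,0,-0.46]
    - [0,0,0,0,0,0,-0.46]
    - [0,0,0,0,0,0,-0.46]

```text
time_s: 9.92
eef_pos: [564.1, 149.4, 135.2]
ee_rot: [0.002, 0.704, 0.71, -0.0]
force: [0.4, 0.8, 0.5]
grip_width: 0.275
```

Within about 1 mm of centred. Close for good with 50 N.

Call:
play_rows:
  plan:
    - [0,0,0,0,0,0,-0.55]
    - [0,0,0,0,0,0,-0.6]
    - [0,0,0,0,0,0,-1]
    - [0,0,0,0,0,0,-1]
    - [0,0,0,0,0,0,-1]
  grip_force: 60

```text
time_s: 10.33
eef_pos: [564.1, 149.4, 135.4]
ee_rot: [0.002, 0.704, 0.71, -0.0]
force: [-1.4, 0.6, -0.2]
grip_width: 0.265
```

Call:
play_rows:
  plan:
    - [0,0,0,0,0,0,-1]
    - [0,0,0,0,0,0,-1]
    - [0,0,0,0,0,0,-1]

```text
time_s: 10.58
eef_pos: [564.1, 149.4, 135.4]
ee_rot: [0.002, 0.704, 0.71, -0.0]
force: [0.7, 0.6, -0.1]
grip_width: 0.266
```

```bash
cat > st.py <<'E'
from h import *
import sys, os, json
from scipy.optimize import least_squares
s=sense(); P=s['eef_pos']; F=s['force']
L=json.load(open('log.json')) if os.path.exists('log.json') else [[564.1,149.4,0,0,0]]
L.append([P[0],P[1],F[0],F[1],s['time_s']]); json.dump(L,open('log.json','w'))
A=np.array(L); C0=np.array([496.2,131.9])
def res(C):
    d=A[:,:2]-C; r=np.hypot(*d.T); fr=-(A[:,2:4]*d).sum(1)/r
    return np.r_[(r-70-fr/6)/.25,(C-C0)/2]
C=least_squares(res,C0).x
d=P[:2]-C; r=np.hypot(*d); rh=d/r; th=np.array([-rh[1],rh[0]])
a0=np.arctan2(149.4-C[1],564.1-C[0]); a=(np.arctan2(d[1],d[0])-a0+.3)%(2*np.pi)-.3
print('C',C.round(2),'turn deg',np.degrees(a).round(1),'r',r.round(2),'on handle: fr %.1f ft %.1f'%(-F[:2]@rh,-F[:2]@th),'Fz %.1f'%F[2],'z',P[2].round(1),'q',s['ee_rot'].round(3),'t',s['time_s'],'gw',round(s['grip_width'],3))
st=float(sys.argv[1]) if len(sys.argv)>1 else 5
n=5; A2=a+a0; Q=P[:2]
for i in range(1,n+1):
    b=A2+i*st/70; T=C+70*np.array([np.cos(b),np.sin(b)]); print((T-Q).round(1).tolist(),end=' '); Q=T
print()
E
rm -f log.json; python3 st.py 3
```

```text
C [496.37 131.95] turn deg 0.0 r 69.92 on handle: fr -0.9 ft -0.4 Fz -0.1 z 135.4 q [ 0.002  0.704  0.71  -0.   ] t 10.5833 gw 0.266
[-0.7, 2.9] [-0.9, 2.9] [-1.1, 2.8] [-1.2, 2.8] [-1.3, 2.7]
```

Call:
play_rows:
  plan:
    - [-0.7,2.9,0,0,0,0,-1]
    - [-0.8,2.9,0,0,0,0,-1]
    - [-1,2.8,0,0,0,0,-1]

```text
time_s: 10.83
eef_pos: [561.9, 156.9, 135.4]
ee_rot: [0.003, 0.704, 0.71, -0.001]
force: [1.3, -3.0, -0.2]
grip_width: 0.266
```

```bash
python3 st.py 4
```

```text
C [496.28 132.44] turn deg 6.4 r 70.05 on handle: fr -0.2 ft 3.2 Fz -0.2 z 135.4 q [ 0.003  0.704  0.71  -0.001] t 10.8333 gw 0.266
[-1.5, 3.7] [-1.7, 3.6] [-1.9, 3.5] [-2.1, 3.4] [-2.3, 3.3]
```

Call:
play_rows:
  plan:
    - [-1.5,3.7,0,0,0,0,-1]
    - [-1.7,3.6,0,0,0,0,-1]
    - [-1.9,3.5,0,0,0,0,-1]
    - [-2.1,3.4,0,0,0,0,-1]
    - [-2.3,3.3,0,0,0,0,-1]

```text
time_s: 11.25
eef_pos: [551.8, 175.9, 135.4]
ee_rot: [0.004, 0.704, 0.71, -0.001]
force: [0.9, -3.5, 0.3]
grip_width: 0.267
```

```bash
python3 st.py 5
```

```text
C [496.16 132.91] turn deg 24.0 r 70.26 on handle: fr 1.4 ft 3.3 Fz 0.3 z 135.4 q [ 0.004  0.704  0.71  -0.001] t 11.25 gw 0.267
[-3.4, 3.7] [-3.5, 3.6] [-3.7, 3.4] [-3.9, 3.1] [-4.1, 2.8]
```

Call:
play_rows:
  plan:
    - [-3.4,3.7,0,0,0,0,-1]
    - [-3.5,3.6,0,0,0,0,-1]
    - [-3.7,3.4,0,0,0,0,-1]
    - [-3.9,3.1,0,0,0,0,-1]
    - [-4.1,2.8,0,0,0,0,-1]

```text
time_s: 11.67
eef_pos: [531.5, 194.2, 135.4]
ee_rot: [0.005, 0.704, 0.71, -0.001]
force: [1.9, -5.3, -0.4]
grip_width: 0.265
```

```bash
python3 st.py 5
```

```text
C [496.12 133.01] turn deg 46.4 r 70.63 on handle: fr 3.7 ft 4.3 Fz -0.4 z 135.4 q [ 0.005  0.704  0.71  -0.001] t 11.6667 gw 0.265
[-4.7, 1.8] [-4.6, 2.0] [-4.7, 1.7] [-4.8, 1.4] [-4.9, 1.0]
```

Call:
play_rows:
  plan:
    - [-4.8,1.6,0,0,0,0,-1]
    - [-4.7,1.9,0,0,0,0,-1]
    - [-4.8,1.6,0,0,0,0,-1]
    - [-4.9,1.3,0,0,0,0,-1]
    - [-4.9,0.9,0,0,0,0,-1]

```text
time_s: 12.08
eef_pos: [505.8, 202.8, 135.4]
ee_rot: [0.006, 0.704, 0.71, 0.001]
force: [6.0, -3.8, -2.2]
grip_width: 0.262
```

```bash
sed -i 's/T=C+70\*/T=C+69.8*/' st.py; python3 st.py 5
```

```text
C [496.12 133.01] turn deg 68.5 r 70.49 on handle: fr 2.9 ft 6.4 Fz -2.2 z 135.4 q [0.006 0.704 0.71  0.001] t 12.0833 gw 0.262
[-5.1, -0.2] [-5.0, 0.2] [-5.0, -0.2] [-5.0, -0.6] [-4.9, -0.9]
```

Call:
play_rows:
  plan:
    - [-5.1,-0.2,0,0.002,0.003,0,-1]
    - [-5,0.1,0,0.002,0.003,0,-1]
    - [-5,-0.3,0,0.002,0.003,0,-1]
    - [-5,-0.7,0,0,0.002,0,-1]
    - [-4.9,-1,0,0,0.002,0,-1]

```text
time_s: 12.5
eef_pos: [481.1, 201.8, 135.5]
ee_rot: [0.001, 0.704, 0.71, 0.002]
force: [8.1, -0.3, -5.1]
grip_width: 0.263
```

```bash
python3 st.py 5
```

```text
C [496.1  133.05] turn deg 88.8 r 70.38 on handle: fr 2.0 ft 7.8 Fz -5.1 z 135.5 q [0.001 0.704 0.71  0.002] t 12.5 gw 0.263
[-4.7, -1.8] [-4.7, -1.6] [-4.6, -1.9] [-4.5, -2.2] [-4.3, -2.5]
```

Call:
play_rows:
  plan:
    - [-4.7,-1.8,-0.3,0,0,0,-1]
    - [-4.7,-1.6,-0.2,0,0,0,-1]
    - [-4.6,-1.9,0,0,0,0,-1]
    - [-4.5,-2.2,0,0,0,0,-1]
    - [-4.3,-2.5,0,0,0,0,-1]

```text
time_s: 12.92
eef_pos: [460.9, 194.2, 135.5]
ee_rot: [0.004, 0.704, 0.71, 0.01]
force: [10.2, 1.8, -7.3]
grip_width: 0.264
```

```bash
python3 st.py 5
```

```text
C [496.11 133.04] turn deg 106.4 r 70.55 on handle: fr 3.5 ft 9.7 Fz -7.3 z 135.5 q [0.004 0.704 0.71  0.01 ] t 12.9167 gw 0.264
[-3.9, -3.3] [-4.0, -2.9] [-3.8, -3.2] [-3.6, -3.5] [-3.3, -3.7]
```

Call:
play_rows:
  plan:
    - [-3.9,-3.3,-0.6,-0.003,0.005,0,-1]
    - [-4,-3,-0.6,-0.003,0.005,0,-1]
    - [-3.7,-3.3,-0.6,-0.002,0.004,0,-1]
    - [-3.5,-3.6,-0.6,0,0.004,0,-1]
    - [-3.2,-3.8,-0.6,0,0.003,0,-1]

```text
time_s: 13.33
eef_pos: [446.9, 182.7, 135.4]
ee_rot: [0.002, 0.705, 0.709, 0.013]
force: [7.6, 7.3, -3.1]
grip_width: 0.264
```

```bash
python3 st.py 5
```

```text
C [496.13 133.02] turn deg 121.2 r 69.96 on handle: fr 0.1 ft 10.5 Fz -3.1 z 135.4 q [0.002 0.705 0.709 0.013] t 13.3333 gw 0.264
[-3.3, -3.8] [-3.1, -3.9] [-2.9, -4.1] [-2.6, -4.3] [-2.2, -4.4]
```

Call:
play_rows:
  plan:
    - [-3.3,-3.8,-0.4,-0.004,0.005,0,-1]
    - [-3.1,-3.9,-0.4,-0.004,0.005,0,-1]
    - [-2.9,-4.1,-0.4,-0.004,0.005,0,-1]
    - [-2.6,-4.3,-0.4,-0.003,0.004,0,-1]
    - [-2.2,-4.4,-0.4,-0.002,0.004,0,-1]

```text
time_s: 13.75
eef_pos: [435.9, 169.3, 135.4]
ee_rot: [0.0, 0.706, 0.708, 0.011]
force: [7.1, 8.4, -4.0]
grip_width: 0.263
```

```bash
python3 st.py 5
```

```text
C [496.13 133.02] turn deg 135.4 r 70.26 on handle: fr 1.7 ft 10.9 Fz -4.0 z 135.4 q [0.    0.706 0.708 0.011] t 13.75 gw 0.263
[-2.0, -4.6] [-2.1, -4.5] [-1.8, -4.7] [-1.4, -4.8] [-1.1, -4.9]
```

Call:
play_rows:
  plan:
    - [-2,-4.6,-0.4,-0.003,0.003,0,-1]
    - [-2.1,-4.5,-0.4,-0.003,0.003,0,-1]
    - [-1.8,-4.7,-0.4,-0.003,0.003,0,-1]
    - [-1.4,-4.8,-0.4,-0.003,0.003,0,-1]
    - [-1.1,-4.9,-0.4,-0.002,0.003,0,-1]

```text
time_s: 14.17
eef_pos: [428.9, 153.7, 135.3]
ee_rot: [-0.003, 0.707, 0.707, 0.012]
force: [4.7, 9.3, -0.4]
grip_width: 0.263
```

```bash
python3 st.py 5
```

```text
C [496.12 133.02] turn deg 149.4 r 70.34 on handle: fr 1.7 ft 10.3 Fz -0.4 z 135.3 q [-0.003  0.707  0.707  0.012] t 14.1667 gw 0.263
[-0.8, -5.0] [-0.9, -4.9] [-0.6, -4.9] [-0.2, -5.0] [0.1, -5.0]
```

Call:
play_rows:
  plan:
    - [-0.8,-5,-0.2,-0.005,0.003,0,-1]
    - [-0.8,-4.9,-0.2,-0.005,0.003,0,-1]
    - [-0.5,-4.9,-0.2,-0.005,0.003,0,-1]
    - [-0.1,-5,-0.2,-0.004,0.002,0,-1]
    - [0.2,-5,-0.2,-0.003,0.002,0,-1]

```text
time_s: 14.58
eef_pos: [425.8, 136.5, 135.3]
ee_rot: [-0.004, 0.708, 0.706, 0.008]
force: [2.4, 7.5, -0.5]
grip_width: 0.266
```

```bash
python3 st.py 4
```

```text
C [496.11 133.02] turn deg 163.6 r 70.43 on handle: fr 2.0 ft 7.6 Fz -0.5 z 135.3 q [-0.004  0.708  0.706  0.008] t 14.5833 gw 0.266
[0.5, -4.0] [0.1, -4.0] [0.4, -4.0] [0.6, -3.9] [0.8, -3.9]
```

Call:
play_rows:
  plan:
    - [0.5,-4,0,-0.003,0.001,0,-1]
    - [0.2,-4,0,-0.003,0.001,0,-1]
    - [0.5,-4,0,-0.002,0.001,0,-1]
    - [0.7,-3.9,0,0,0,0,-1]
    - [0.9,-3.9,0,0,0,0,-1]

```text
time_s: 15.0
eef_pos: [426.1, 123.1, 135.3]
ee_rot: [-0.007, 0.709, 0.705, 0.009]
force: [2.6, 4.9, -0.8]
grip_width: 0.261
```

```bash
python3 st.py 4
```

```text
C [496.09 133.02] turn deg 174.5 r 70.65 on handle: fr 3.3 ft 4.5 Fz -0.8 z 135.3 q [-0.007  0.709  0.705  0.009] t 15.0 gw 0.261
[1.5, -3.8] [0.9, -3.9] [1.1, -3.8] [1.3, -3.8] [1.5, -3.7]
```

Call:
play_rows:
  plan:
    - [1.6,-3.8,0,-0.003,0,0,-1]
    - [1,-3.9,0,-0.003,0,0,-1]
    - [1.2,-3.8,0,-0.003,0,0,-1]
    - [1.4,-3.8,0,-0.003,0,0,-1]
    - [1.6,-3.7,0,-0.003,0,0,-1]

```text
time_s: 15.42
eef_pos: [430.9, 106.4, 135.4]
ee_rot: [-0.004, 0.708, 0.706, 0.005]
force: [0.5, 1.9, -1.1]
grip_width: 0.264
```

```bash
python3 st.py 4
```

```text
C [496.07 133.  ] turn deg 188.6 r 70.42 on handle: fr 1.2 ft 1.6 Fz -1.1 z 135.4 q [-0.004  0.708  0.706  0.005] t 15.4167 gw 0.264
[2.2, -3.4] [1.8, -3.5] [2.0, -3.4] [2.2, -3.3] [2.4, -3.2]
```

Call:
play_rows:
  plan:
    - [2.2,-3.4,0,0,0,0,-1]
    - [1.9,-3.5,0,0,0,0,-1]
    - [2.1,-3.4,0,0,0,0,-1]
    - [2.3,-3.3,0,0,0,0,-1]
    - [2.5,-3.2,0,0,0,0,-1]

```text
time_s: 15.83
eef_pos: [443.2, 86.5, 135.4]
ee_rot: [-0.003, 0.708, 0.706, 0.004]
force: [2.7, -0.8, -2.5]
grip_width: 0.262
```

```bash
python3 st.py 4
```

```text
C [496.05 132.98] turn deg 207.8 r 70.44 on handle: fr 1.6 ft -2.4 Fz -2.5 z 135.4 q [-0.003  0.708  0.706  0.004] t 15.8333 gw 0.262
[3.2, -2.5] [2.9, -2.8] [3.0, -2.6] [3.2, -2.4] [3.3, -2.2]
```

Call:
play_rows:
  plan:
    - [3.2,-2.5,-0.3,0,0,0,-1]
    - [2.9,-2.7,-0.3,0,0,0,-1]
    - [3.1,-2.5,-0.2,0,0,0,-1]
    - [3.2,-2.3,-0.2,0,0,0,-1]
    - [3.3,-2.1,0,0,0,0,-1]

```text
time_s: 16.25
eef_pos: [462.6, 71.2, 135.4]
ee_rot: [-0.0, 0.709, 0.705, 0.005]
force: [3.6, -2.2, -1.3]
grip_width: 0.263
```

```bash
python3 st.py 4
```

```text
C [496.04 132.94] turn deg 227.9 r 70.2 on handle: fr -0.3 ft -4.2 Fz -1.3 z 135.4 q [-0.     0.709  0.705  0.005] t 16.25 gw 0.263
[3.7, -1.5] [3.7, -1.6] [3.7, -1.4] [3.8, -1.2] [3.9, -0.9]
```

Call:
play_rows:
  plan:
    - [3.7,-1.5,0,0,0,0,-1]
    - [3.7,-1.6,0,0,0,0,-1]
    - [3.7,-1.4,0,0,0,0,-1]
    - [3.8,-1.2,0,0,0,0,-1]
    - [3.9,-0.9,0,0,0,0,-1]

```text
time_s: 16.67
eef_pos: [483.9, 63.9, 135.4]
ee_rot: [0.0, 0.709, 0.705, 0.006]
force: [2.9, -0.8, 0.7]
grip_width: 0.265
```

```bash
python3 st.py 4
```

```text
C [496.04 132.93] turn deg 246.4 r 70.06 on handle: fr -0.3 ft -3.0 Fz 0.7 z 135.4 q [0.    0.709 0.705 0.006] t 16.6667 gw 0.265
[4.0, -0.3] [4.0, -0.4] [4.0, -0.1] [4.0, 0.1] [4.0, 0.3]
```

Call:
play_rows:
  plan:
    - [4,-0.3,0,0,0,0,-1]
    - [4,-0.4,0,0,0,0,-1]
    - [4,-0.1,0,0,0,0,-1]
    - [4,0.1,0,0,0,0,-1]
    - [4,0.3,0,0,0,0,-1]

```text
time_s: 17.08
eef_pos: [505.6, 63.7, 135.3]
ee_rot: [-0.0, 0.709, 0.705, 0.006]
force: [1.1, -1.2, 1.3]
grip_width: 0.267
```

```bash
python3 st.py 4
```

```text
C [496.05 132.91] turn deg 264.3 r 69.87 on handle: fr -1.4 ft -0.9 Fz 1.3 z 135.3 q [-0.     0.709  0.705  0.006] t 17.0833 gw 0.267
[3.9, 0.7] [3.9, 0.9] [3.8, 1.1] [3.8, 1.3] [3.7, 1.5]
```

Call:
play_rows:
  plan:
    - [3.9,0.6,0,0,0,0,-1]
    - [3.9,0.8,0,0,0,0,-1]
    - [3.8,1,0,0,0,0,-1]
    - [3.8,1.3,0,0,0,0,-1]
    - [3.7,1.5,0,0,0,0,-1]

```text
time_s: 17.5
eef_pos: [526.0, 69.7, 135.3]
ee_rot: [-0.002, 0.709, 0.706, 0.005]
force: [0.0, -1.7, 2.4]
grip_width: 0.268
```

```bash
python3 st.py 4
```

```text
C [496.06 132.9 ] turn deg 281.7 r 69.9 on handle: fr -1.5 ft 0.7 Fz 2.4 z 135.3 q [-0.002  0.709  0.706  0.005] t 17.5 gw 0.268
[3.5, 1.9] [3.4, 2.0] [3.3, 2.2] [3.2, 2.4] [3.1, 2.6]
```

Call:
play_rows:
  plan:
    - [3.5,1.8,0.2,0,0,0,-1]
    - [3.4,1.9,0.2,0,0,0,-1]
    - [3.3,2.2,0.2,0,0,0,-1]
    - [3.2,2.4,0,0,0,0,-1]
    - [3.1,2.6,0,0,0,0,-1]

```text
time_s: 17.92
eef_pos: [543.4, 81.5, 135.3]
ee_rot: [-0.002, 0.709, 0.706, 0.004]
force: [-0.2, -1.9, 2.1]
grip_width: 0.261
```

```bash
python3 st.py 4
```

```text
C [496.06 132.89] turn deg 299.0 r 69.87 on handle: fr -1.3 ft 1.4 Fz 2.1 z 135.3 q [-0.002  0.709  0.706  0.004] t 17.9167 gw 0.261
[2.8, 2.8] [2.7, 2.9] [2.5, 3.1] [2.3, 3.2] [2.1, 3.4]
```

Call:
play_rows:
  plan:
    - [2.8,2.8,0.2,0,0,0,-1]
    - [2.7,2.9,0.2,0,0,0,-1]
    - [2.5,3.1,0,0,0,0,-1]
    - [2.3,3.2,0,0,0,0,-1]
    - [2.1,3.4,0,0,0,0,-1]

```text
time_s: 18.33
eef_pos: [556.8, 98.2, 135.3]
ee_rot: [-0.003, 0.709, 0.706, 0.003]
force: [-0.8, -2.5, 1.7]
grip_width: 0.262
```

```bash
python3 st.py 4
```

```text
C [496.06 132.89] turn deg 316.6 r 69.94 on handle: fr -0.6 ft 2.6 Fz 1.7 z 135.3 q [-0.003  0.709  0.706  0.003] t 18.3333 gw 0.262
[1.8, 3.6] [1.7, 3.6] [1.5, 3.7] [1.2, 3.8] [1.0, 3.9]
```

Call:
play_rows:
  plan:
    - [1.8,3.6,0,0,0,0,-1]
    - [1.7,3.6,0,0,0,0,-1]
    - [1.5,3.7,0,0,0,0,-1]
    - [1.2,3.8,0,0,0,0,-1]
    - [1,3.9,0,0,0,0,-1]

```text
time_s: 18.75
eef_pos: [564.7, 118.7, 135.3]
ee_rot: [-0.003, 0.709, 0.706, 0.002]
force: [-0.9, -3.3, 1.2]
grip_width: 0.264
```

```bash
python3 st.py 3.5
```

```text
C [496.07 132.89] turn deg 334.7 r 70.12 on handle: fr 0.2 ft 3.4 Fz 1.2 z 135.3 q [-0.003  0.709  0.706  0.002] t 18.75 gw 0.264
[0.3, 3.5] [0.4, 3.5] [0.3, 3.5] [0.1, 3.5] [-0.1, 3.5]
```

Call:
play_rows:
  plan:
    - [0.3,3.5,0,0,0,0,-1]
    - [0.4,3.5,0,0,0,0,-1]
    - [0.3,3.5,0,0,0,0,-1]
    - [0.1,3.5,0,0,0,0,-1]
    - [-0.1,3.5,0,0,0,0,-1]

```text
time_s: 19.17
eef_pos: [566.1, 138.2, 135.3]
ee_rot: [-0.002, 0.709, 0.706, 0.003]
force: [0.4, -3.3, 1.8]
grip_width: 0.266
```

```bash
python3 st.py 2.5
```

```text
C [496.09 132.89] turn deg -9.3 r 70.18 on handle: fr -0.2 ft 3.3 Fz 1.8 z 135.3 q [-0.002  0.709  0.706  0.003] t 19.1667 gw 0.266
[-0.6, 2.5] [-0.3, 2.5] [-0.4, 2.5] [-0.5, 2.4] [-0.6, 2.4]
```

Call:
play_rows:
  plan:
    - [-0.5,2.5,0,0,0,0,-1]
    - [-0.3,2.5,0,0,0,0,-1]
    - [-0.4,2.5,0,0,0,0,-1]
    - [-0.4,2,0,0,0,0,-1]
    - [0,0,0,0,0,0,-1]

```text
time_s: 19.58
eef_pos: [564.2, 149.6, 135.3]
ee_rot: [-0.003, 0.708, 0.706, 0.003]
force: [-0.3, -1.9, 1.6]
grip_width: 0.263
```

```bash
python3 st.py 1
```

```text
C [496.09 132.89] turn deg 0.2 r 70.12 on handle: fr 0.8 ft 1.8 Fz 1.6 z 135.3 q [-0.003  0.708  0.706  0.003] t 19.5833 gw 0.263
[-0.6, 0.9] [-0.3, 1.0] [-0.3, 1.0] [-0.3, 1.0] [-0.3, 1.0]
```

Call:
play_rows:
  plan:
    - [0,0,0,0,0,0,-0.4]
    - [0,0,0,0,0,0,-0.2]
    - [0,0,0,0,0,0,0.3]
    - [0,0,0,0,0,0,1]
    - [0,0,0,0,0,0,1]

```text
time_s: 20.0
eef_pos: [563.5, 151.0, 134.7]
ee_rot: [-0.004, 0.708, 0.706, 0.003]
force: [-0.6, -0.4, -0.2]
grip_width: 0.808
```

Call:
play_rows:
  plan:
    - [0,0,0,0,0,0,1]
    - [0,0,15,0,0,0,1]
    - [0,0,25,0,0,0,1]
    - [0,0,30,0,0,0,1]
    - [0,0,30,0,0,0,1]

```text
time_s: 20.42
eef_pos: [560.0, 150.8, 231.0]
ee_rot: [-0.009, 0.709, 0.705, -0.002]
force: [-0.0, 0.8, 0.2]
grip_width: 0.996
```

Call:
play_rows:
  plan:
    - [-20,5,25,0,0,0,1]
    - [-30,15,15,0,0,0,1]
    - [-30,15,0,0,0,0,1]
    - [-30,15,0,0,0,0,1]
    - [-30,15,0,0,0,0,1]

```text
time_s: 20.83
eef_pos: [420.4, 214.6, 278.7]
ee_rot: [-0.006, 0.711, 0.703, 0.003]
force: [0.0, 0.5, 1.5]
grip_width: 0.999
```

Call:
play_rows:
  plan:
    - [-30,20,0,0,0,0,1]
    - [-20,20,0,0,0,0,1]
    - [0,0,0,0,0,0,1]
    - [0,0,0,0,0,0,1]

```text
time_s: 21.17
eef_pos: [362.9, 257.9, 280.3]
ee_rot: [-0.006, 0.71, 0.704, 0.005]
force: [0.3, 0.1, -0.2]
grip_width: 1.002
```

Run:
```python
from h import *
c=cap('side','s5'); t=cap('top','t5'); s=sense(); print(s['eef_pos'],s['force'],s['time_s'])
r=lambda i:cv2.resize(i,(0,0),fx=4,fy=4,interpolation=cv2.INTER_CUBIC)
a=r(c['img'][130:270,190:320]); b=r(t['img'][165:290,195:265])
o=np.zeros((560,800,3),np.uint8); o[:,:520]=a; o[:500,520:800]=b; cv2.imwrite('pics/f5.png',o)
g=cv2.cvtColor(t['img'],cv2.COLOR_BGR2GRAY); print(g[182:196:2,217:232])
```

```text
[363.80771489 257.31925171 280.10771652] [ 0.7695054 -1.0833053  0.4896021] 21.2667
[[127 127 126 127 129 130 135 138 139 142 142 139 116 120 121]
 [129 132 137 140 122 124 113 106  63  70  62  58  59  55  58]
 [117 109  80  49  48  27  19  19  19  18  18  33  53  65  63]
 [ 59  60  62  60  22  28  25  23  23  21  23  25  34  46  53]
 [ 64  63  64  59  27  34  30  32  28  26  24  18   4  15  41]
 [ 62  48  43  48  52  29  25  28  25  21  12   6   4   8  26]
 [ 46  56  65  64  64  62  29   3   4   6   3   5   6  20  42]]
```

View pics/f5.png

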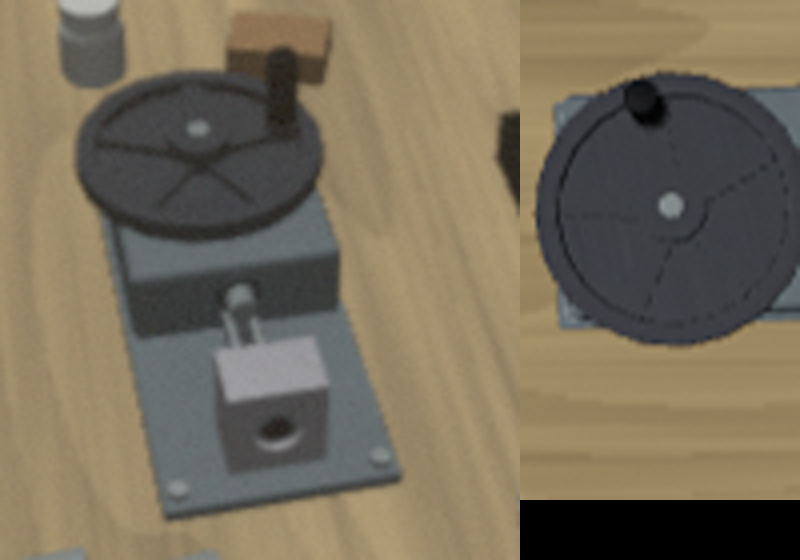

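```bash
python3 -c "
from rig import ctrl; print(ctrl.finish_job())"
```

```text
the job is handed in; nothing more can be done
None
```

The sleeve is pressed into the hub, the flywheel has made one anticlockwise turn, and the job is handed in. I had no direct reading of the flush depth. I infer it from the ram having gone through its full stroke.

- **Sleeve:** I took the sleeve farthest to the robot's right, laid it on the rails between ram and hub, and let go. A side picture showed it lying clear of the ram nose before I touched the handle.
- **Turn:** I held the handle with a 60 N squeeze and followed its circle by force feedback. I corrected the axis estimate from about (496.2, 131.9) mm to (496.1, 132.9) mm. At the checks between moves (at most 0.42 s apart), the push along the circle peaked near 11 N. The push in or out from the axis stayed under 4 N.
- **Let go:** The tool was back within about 0.2 mm of where it started, and I then opened the gripper and backed away.

**Last checks:**
- The rails are empty and the hub's bore shows the sleeve inside.
- The ram is back at rest.
- The handle's pixels in the top view match the starting picture almost exactly.
- The clock stood at about 21 s of the 72 s allowed, with the tool clear of everything.
- No check failed. The only disagreement was a few mm between the two cameras in y, which I averaged out for the sleeve pick-up.

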